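# Load a flanged nut and hold the spatter guard half open for the tack weld

## Robot

A 6-joint arm with a two-finger parallel gripper is mounted at the origin on the work surface; the furniture and walls round the work are solid. World frame = base frame: x ahead of the robot, y to its left, z up, the work surface at z = 0. Lengths are in m, angles in rad, forces in N, time in s.
With the tool pointing down it reaches from about 0.325 to 0.875 m from the base axis. Payload 4.4 kg.
Tool frame: the origin (TCP) lies on the front face of the gripper's body, between the roots of the fingers; the fingertips stand 73 mm ahead of it and the grasp point (between the pads) lies 54 mm ahead of it; z points along the fingers, x is the direction in which the jaws open and shut, and the axes are right-handed (so a half turn about z gives the same grasp; the last joint's range is limited). The gripper opens to 85 mm and grips with 20 to 120 N. Pads are 22 mm wide; open, the fingers measure 114 mm over their backs; the gripper's body (76 mm by 85 mm) begins 54 mm behind the grasp point. The pads swing forward as they close: fully open they stand 13 mm farther back than shut.
Start: joints at [0.981, 0.207, 1.542, -0, 1.393, -0.15], TCP at [0.245, 0.52, 0.304] pointing down, gripper open.
Joint ranges: [-2.73, 2.73], [-0.86, 2.22], [0.23, 2.46], [-1.11, 4.25], [0.08, 2.63], [-2.82, 2.82]. Speed limits (rad/s): [2.79, 2.79, 3.14, 3.14, 3.14, 3.14].

## Interface

Orientations are given as a rotation vector (axis times angle).
In Python, from bench import read_state, grab_frame, job_done gives the robot as it stands.
- The arm moves only by the shell command python3 -m jog 'ROWS' [FORCE]. ROWS is a JSON object of lists of equal length, an entry for each row: "offset": the shift along the world's x, y, z in mm, a list of three; "twist": the turn, a rotation vector about the world's x, y, z in rad, a list of three; "jaw": the closure, from 0 (fully open) to 1 (shut). In form: {"offset": [[dx, dy, dz], ...], "twist": [[wx, wy, wz], ...], "jaw": [jaw, ...]}. A call has 1 to 20 rows; each row is the pose to reach, as a shift and turn from the pose commanded when the call began; what a row does not reach only later rows make up. A row lasts 1/10 s, in which the tool goes at most 50 mm and 8.59 degrees, less where a joint would pass 70% of its speed; a pose out of reach is approached as far as the arm can. A call with a gripper value outside its range is refused whole. The fingers move at their own pace and stop on an object; FORCE is the grip in N (left out, the last holds). Time passes only in rows, so rows that repeat a pose let the fingers close. It gives the time, the measured TCP pose, the force and the opening at its end, in the units of the state.
- read_state(): the state, without advancing time (a new reading comes with each control period).
- grab_frame(name): name is "side" or "top"; returns a dict with "frame" (480x640x3 uint8, red, green, blue), "range_z" (480x640 float32, m along the optical axis (not along the pixel's ray), 0 where there is no reading), "camera_matrix" (3x3 intrinsics, pixels), "xyz" and "attitude" of the camera in the world. Camera axes: x right, y up, looking along -z (the intrinsics and any distortion apply to the point x, -y, -z); pixel columns grow to the right and rows downward; lengths in m; the calibration is good to about 2 mm. A picture is of the moment at which its call begins.
- job_done(): hands the job in, once; it reports no verdict.
The state is a dict: "time_s": time; "joint_positions": joint angles; "joint_velocities": joint speeds; "effort": joint torques, N m; "tcp_pos": TCP position; "eef_rot": TCP orientation; "force": force on the tool from outside, world axes, zero at the start; "torque": the same for the moment, N m; "width": finger opening in m.
Only numpy, scipy, OpenCV 4.12 (cv2) and the standard library are available. Lean on these libraries where they do the work, as an engineer would, in place of code of your own. Each camera call takes 0.05 s, during which the arm holds its last target. There are 200 camera calls.

## Task

Get the welding fixture ready for my tack: while its yellow spatter guard still leans back, set one of the two flanged nuts into the round pocket of the fixture, flange down and seated flat, and let go of it. Then take the guard by its handle bar, bring it forward and lower it gently, without letting it fall, until it stands 45 degrees open (measured up from its closed, level position), and finish while still holding it there so that I can reach under it with the torch. Leave the tape measure and the welding magnet alone.

Things in the scene. Friction and masses are not known exactly. Their poses are not given: they have to be found in the camera images.
- fixture: welding fixture fixed to the worktop: dark steel deck 180 (x) x 160 (y) x 18 mm high; origin at the centre of its underside, z up, its -x side is the front. Two grey hinge cheeks 8 mm thick rise near its rear (+x) edge to z = 88 mm, at y = +/-72 mm. Its position and yaw vary.
- pocket (a point): centre of the floor of the round blind pocket in the deck: 50 mm diameter, 5 mm deep, bright floor 13 mm above the worktop; fixture frame (-35, 0, 13) mm
- guard_hinge (a point): middle of the guard's hinge axis, fixture frame (80, 0, 75) mm; the axis runs along the fixture's y
- guard_handle (a point): middle of the guard's handle bar: a dark round steel bar 12 mm thick, 100 mm long between its two 10 mm side arms, parallel to the hinge axis and 185 mm from it. Between the bar and the edge of the yellow plate is an open gap about 38 mm wide. Moves with the guard; its frame turns with the guard
- guard (a joint): opening angle of the yellow plate guard (128 mm wide, 140 mm from hinge to edge, 0.2 to 0.4 kg), rad. 0 = closed, level, pointing to the fixture's -x; grows as the free edge swings up and back. It starts leaning back at 1.65 to 1.85 (stop at 1.85). At angle q the bar is at hinge + 185 mm x (-cos q along fixture x, sin q up). No spring, light friction: let go below 1.3 it falls shut.
- nut_a: tall steel flanged hex nut, 0.14 kg: round flange 46 mm diameter x 6 mm, hexagon 30 mm across flats above it, 40 mm high in all, bored through. Origin at the centre of the flange's outer face, own z toward the plain end (z up = flange down). One pair of flats faces own +y/-y. Starts standing flange down, left of the fixture; the two nuts change places at random.
- nut_b: the same kind of nut, same frame and sizes, but standing on its head at the start (flange up, own z down, origin 40 mm above the worktop)
- tape_measure: yellow tape measure, 39 x 90 x 62 mm, origin at its underside; bystander
- weld_magnet: red arrow-shaped welding magnet, 82 x 104 x 16 mm, lying flat, origin at its underside; bystander

How it is judged:
By the outcome, as a careful person would: the job done as asked, in the order asked, and still so for the second after the job is handed in, while the arm keeps its last pose, push and grip.
It also fails if it takes over 54 s, if anything falls off the work surface, if the arm or the gripper's body presses on something with over 40 N, if the wrist force passes 120 N, or if a joint passes its speed limit or range.

## Working session

There is one attempt and no reset: what is moved stays moved. The work goes in short steps, Python scripts to look and compute and a shell command to move; the robot and the scene stay as the last step left them, time stands still between calls to the robot, and variables do not carry over. Pictures are saved under pics/ and viewed, about 8 in all and at most 12, crops included, and the job is handed in when it is done.

```bash
mkdir -p pics
cat > h.py <<'E'
import numpy as np, cv2, json
from bench import read_state, grab_frame, job_done
from scipy.spatial.transform import Rotation as R
def rot(a):
    a=np.array(a,float)
    return a if a.shape==(3,3) else (R.from_rotvec(a) if a.size==3 else R.from_quat(a)).as_matrix()
def cloud(f):
    K=np.array(f["camera_matrix"]); z=f["range_z"]; v,u=np.mgrid[:480,:640]
    p=np.stack([(u-K[0,2])/K[0,0]*z,-(v-K[1,2])/K[1,1]*z,-z],-1)
    return p@rot(f["attitude"]).T+np.array(f["xyz"])
def save(f,n): cv2.imwrite("pics/"+n,cv2.cvtColor(f["frame"],cv2.COLOR_RGB2BGR))
E
python3 - <<'E'
from h import *
s=read_state(); print({k:np.round(v,3).tolist() for k,v in s.items()})
for n in("top","side"):
    f=grab_frame(n); save(f,n+"1.png"); np.savez(n+"1.npz",**f)
    print(n,[k for k in f],np.round(f["xyz"],3),np.round(f["attitude"],3),f["camera_matrix"])
E
```

```text
{'time_s': 0.0, 'joint_positions': [0.981, 0.207, 1.543, 0.0, 1.393, -0.15], 'joint_velocities': [0.0, 0.003, 0.002, 0.0, -0.001, 0.001], 'effort': [-0.0, -38.303, -29.16, -0.0, 0.011, -0.0], 'tcp_pos': [0.244, 0.52, 0.303], 'eef_rot': [2.652, 1.683, -0.003], 'force': [-0.236, -0.447, 0.272], 'torque': [-0.017, -0.01, 0.035], 'width': 0.086}
top ['frame', 'range_z', 'camera_matrix', 'xyz', 'attitude'] [0.405 0.241 0.936] [ 0.136 -0.081 -1.544] [[457.4513654    0.         322.20064208]
 [  0.         457.4513654  234.47110659]
 [  0.           0.           1.        ]]
side ['frame', 'range_z', 'camera_matrix', 'xyz', 'attitude'] [0.346 0.984 0.444] [ 0.206 -1.592 -2.494] [[460.58369889   0.         323.59827221]
 [  0.         460.58369889 238.29367358]
 [  0.           0.           1.        ]]
```

View pics/top1.png

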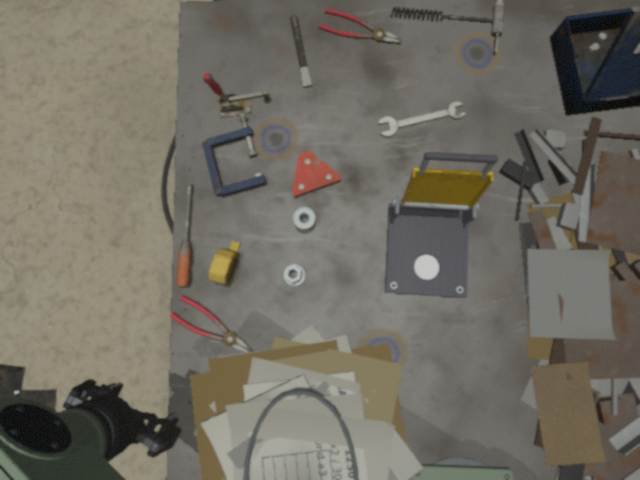

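View pics/side1.png

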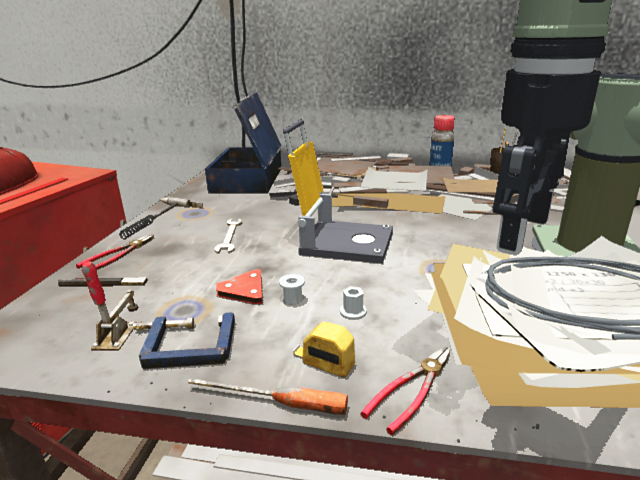

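The top view shows the upright nut (nut_a, hexagon visible) at about (294,274) and the flange-up nut at (304,218). The pocket is at (427,266), the handle bar runs (425,155)–(495,157), the tape is at (224,263) and the magnet at (315,175). The side view confirms this: nut_a is at (353,302), and the guard leans back.

Run:
```python
from h import *
f=np.load("top1.npz"); P=cloud(f); im=f["frame"]
hsv=cv2.cvtColor(im,cv2.COLOR_RGB2HSV)
def rep(n,m):
    p=P[m]; print(n,len(p),np.round(np.median(p,0),4),np.round(p.min(0),3),np.round(p.max(0),3)); return p
def box(u0,u1,v0,v1):
    m=np.zeros((480,640),bool); m[v0:v1,u0:u1]=1; return m
z=P[...,2]
print("table z",np.median(z[300:320,270:300]))
for n,b in(("A",box(275,312,255,293)),("B",box(286,322,202,236))):
    for lo,hi in((.003,.02),(.028,.055)):
        m=b&(z>lo)&(z<hi); p=rep(n+str(lo),m)
        r=cv2.minAreaRect((p[:,:2]*1000).astype(np.float32)); print(r)
# pocket (bright disc)
m=box(405,450,248,287)&(hsv[...,2]>170)&(hsv[...,1]<40); p=rep("pocket",m)
print(cv2.minEnclosingCircle((p[:,:2]*1000).astype(np.float32)))
m=box(375,480,195,305)&(z>.01)&(z<.025); p=rep("deck",m); r=cv2.minAreaRect((p[:,:2]*1000).astype(np.float32)); print(r)
bar=box(415,505,148,163)&(z>.15); p=rep("bar",bar)
m=box(395,500,163,215)&(hsv[...,1]>120)&(z>.05); p=rep("plate",m)
```

```text
table z -0.0008537277912730734
A0.003 179 [0.4468 0.3243 0.0065] [0.414 0.307 0.003] [0.476 0.368 0.02 ]
((448.9843444824219, 335.7231140136719), (58.90210723876953, 56.94089126586914), 11.851171493530273)
A0.028 140 [0.45   0.3294 0.04  ] [0.434 0.314 0.028] [0.467 0.345 0.043]
((450.448486328125, 329.0779724121094), (32.8773193359375, 29.21356201171875), 58.199180603027344)
B0.003 21 [0.5719 0.3137 0.0067] [0.545 0.292 0.003] [0.602 0.338 0.02 ]
((574.0333251953125, 313.9634094238281), (45.991485595703125, 56.12199783325195), 87.62454986572266)
B0.028 339 [0.5631 0.3112 0.0399] [0.541 0.289 0.03 ] [0.584 0.333 0.044]
((562.5343017578125, 310.87432861328125), (43.20817184448242, 44.17990493774414), 2.1695303916931152)
pocket 441 [0.4719 0.0648 0.0134] [0.405 0.041 0.009] [0.496 0.241 0.936]
((443.0458984375, 141.9100799560547), 105.80097961425781)
deck 6839 [0.5012 0.0627 0.0179] [ 0.414 -0.019  0.01 ] [0.6   0.147 0.025]
((507.1651611328125, 62.47103500366211), (161.06932067871094, 180.18096923828125), 87.69122314453125)
bar 609 [0.6205 0.062  0.2614] [0.614 0.002 0.237] [0.63  0.114 0.266]
plate 2533 [0.601  0.0564 0.1605] [ 0.405 -0.009  0.068] [0.618 0.241 0.936]
```

```bash
python3 -m jog '{"offset":[[50,-46,0],[100,-92,0],[150,-139,0],[180,-167,0],[206,-191,-30],[206,-191,-75],[206,-191,-120],[206,-191,-120],[206,-191,-120]],"twist":[[0,0,0.13],[0,0,0.26],[0,0,0.405],[0,0,0.405],[0,0,0.405],[0,0,0.405],[0,0,0.405],[0,0,0.405],[0,0,0.405]],"jaw":[0,0,0,0,0,0,0,0,0]}' 40
python3 - <<'E'
from h import *
f=grab_frame("side"); save(f,"side2.png");
E
```

```text
time_s: 1.0
tcp_pos: [0.449, 0.3282, 0.181]
eef_rot: [-2.259, -2.18, 0.011]
force: [-0.3, -0.0, 0.6]
width: 0.0855
```

View pics/side2.png

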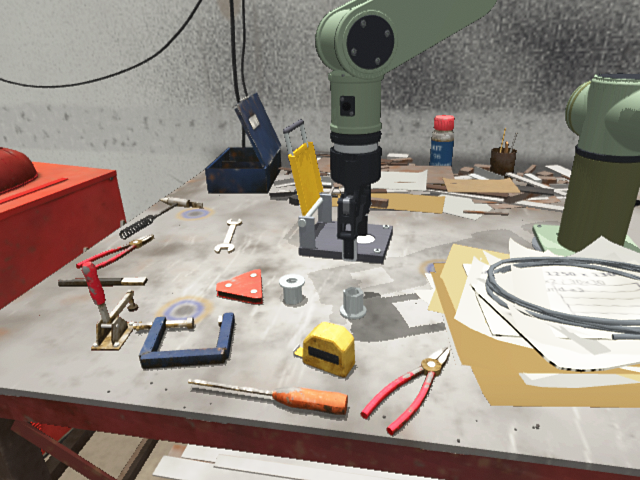

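The gripper is open directly above nut_a (nut at (353,300), fingertips at about (353,256)). I'll descend and grip it.

```bash
python3 -m jog '{"offset":[[1,1,-30],[1,1,-60],[1,1,-80],[1,1,-93],[1,1,-93],[1,1,-93],[1,1,-93],[1,1,-93],[1,1,-93],[1,1,-93],[1,1,-93],[1,1,-93]],"twist":[[0,0,0],[0,0,0],[0,0,0],[0,0,0],[0,0,0],[0,0,0],[0,0,0],[0,0,0],[0,0,0],[0,0,0],[0,0,0],[0,0,0]],"jaw":[0,0,0,0,0,0.4,0.6,0.75,0.75,0.75,0.75,0.75]}' 40
```

```text
time_s: 2.25
tcp_pos: [0.4527, 0.3307, 0.0921]
eef_rot: [2.259, 2.182, 0.003]
force: [-0.9, -0.5, 5.4]
width: 0.0291
```

```bash
python3 -m jog '{"offset":[[0,0,10],[0,0,30],[0,0,60],[0,0,90],[0,0,90],[0,0,90]],"twist":[[0,0,0],[0,0,0],[0,0,0],[0,0,0],[0,0,0],[0,0,0]],"jaw":[0.75,0.75,0.75,0.75,0.75,0.75]}' 50
python3 - <<'E'
from h import *
f=grab_frame("side"); save(f,"side3.png"); im=f["frame"][180:340,260:440]
cv2.imwrite("pics/side3c.png",cv2.resize(im[...,::-1],None,fx=4,fy=4))
E
```

```text
time_s: 2.85
tcp_pos: [0.4518, 0.3302, 0.1812]
eef_rot: [2.26, 2.182, 0.001]
force: [0.3, 0.3, -2.0]
width: 0.0288
```

View pics/side3c.png

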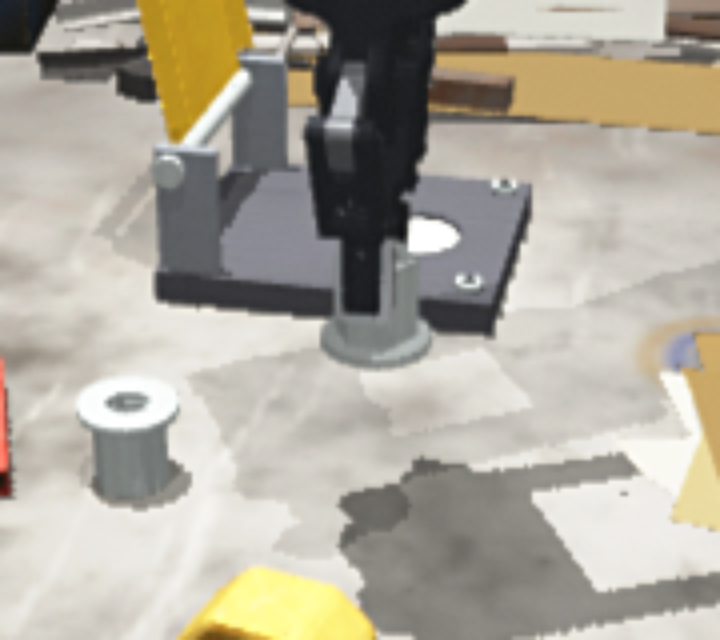

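The nut is held upright (flange at crop (376,342), the deck pocket behind it). It sits slightly toward the robot relative to the finger, so I'll measure that offset from the flange.

```bash
cat > nut.py <<'E'
from h import *
f=grab_frame("side"); P=cloud(f); s=read_state(); t=np.array(s["tcp_pos"])
q=P.reshape(-1,3); 
d=q[(np.hypot(q[:,0]-t[0],q[:,1]-t[1])<.035)&(q[:,2]<t[2]-.06)&(q[:,2]>t[2]-.1)]
print("tcp",t,"zmin",np.percentile(d[:,2],[0.5,2,10])-t[2])
fl=d[d[:,2]<t[2]-.083]; print(len(fl),fl.min(0)-t,fl.max(0)-t,"mid x",(fl[:,0].min()+fl[:,0].max())/2-t[0])
from scipy.optimize import least_squares
r=least_squares(lambda c:np.hypot(fl[:,0]-c[0],fl[:,1]-c[1])-.023,t[:2]-[0,.0],loss="soft_l1",f_scale=.002); print("fit off",r.x-t[:2],np.abs(r.fun).mean())
E
python3 nut.py
```

```text
tcp [0.45054311 0.32958508 0.17907623] zmin [-0.09078656 -0.08999485 -0.08803002]
200 [-0.02197368 -0.01336485 -0.09132154] [ 0.02231026  0.02487823 -0.08302579] mid x 0.00016829157383890792
fit off [ 0.00100713 -0.00236352] 0.0026417011884041918
```

```bash
python3 -m jog '{"offset":[[4,-45,0],[8,-90,0],[12,-135,0],[16,-180,0],[19,-225,0],[21,-250,0],[21,-266,0],[21,-266,-30],[21,-266,-50],[21,-266,-50],[21,-266,-50],[21,-266,-50]],"twist":[[0,0,0],[0,0,0],[0,0,0],[0,0,0],[0,0,0],[0,0,0],[0,0,0],[0,0,0],[0,0,0],[0,0,0],[0,0,0],[0,0,0]],"jaw":[0.75,0.75,0.75,0.75,0.75,0.75,0.75,0.75,0.75,0.75,0.75,0.75]}' 50
python3 nut.py
python3 - <<'E'
from h import *
f=np.load("side1.npz"); im=f["frame"]; hsv=cv2.cvtColor(im,cv2.COLOR_RGB2HSV)
m=np.zeros((480,640),np.uint8); m[225:252,340:388]=1; m&=((hsv[...,2]>170)&(hsv[...,1]<40)).astype(np.uint8)
n,l,st,c=cv2.connectedComponentsWithStats(m); i=1+st[1:,4].argmax(); print(st[i])
p=cloud(f)[l==i]; r=((p[:,:2]*1000).astype(np.float32)); print("side pocket",np.median(p,0),cv2.minEnclosingCircle(r),p.min(0),p.max(0))
f=np.load("top1.npz"); im=f["frame"]; hsv=cv2.cvtColor(im,cv2.COLOR_RGB2HSV)
m=np.zeros((480,640),np.uint8); m[248:287,405:450]=1; m&=((hsv[...,2]>170)&(hsv[...,1]<40)).astype(np.uint8)
n,l,st,c=cv2.connectedComponentsWithStats(m); i=1+st[1:,4].argmax()
p=cloud(f)[l==i]; print("top pocket",cv2.minEnclosingCircle((p[:,:2]*1000).astype(np.float32)),p.min(0),p.max(0))
f=grab_frame("side"); save(f,"side4.png")
cv2.imwrite("pics/side4c.png",cv2.resize(f["frame"][160:290,280:440][...,::-1],None,fx=4,fy=4))
E
```

```text
time_s: 4.15
tcp_pos: [0.4733, 0.0644, 0.1314]
eef_rot: [2.259, 2.182, 0.001]
force: [-0.2, -0.1, -0.6]
width: 0.0291
tcp [0.47359607 0.06444081 0.13176683] zmin [-0.09216968 -0.09120559 -0.08877152]
114 [-0.02153752 -0.01193766 -0.09273154] [ 0.02343163  0.02485115 -0.0830201 ] mid x 0.0009470548405183798
fit off [ 0.00066573 -0.00283107] 0.0028577338118292903
[352 234  23  10 169]
side pocket [0.47467233 0.06124636 0.01328123] ((411.01318359375, 510.9632263183594), 477.6942138671875) [0.345956   0.0377199  0.01092299] [0.49933103 0.98420653 0.44379836]
top pocket ((443.0458984375, 141.9100799560547), 105.80097961425781) [0.40466356 0.04087978 0.00858496] [0.49610552 0.2405033  0.93630967]
```

View pics/side4c.png

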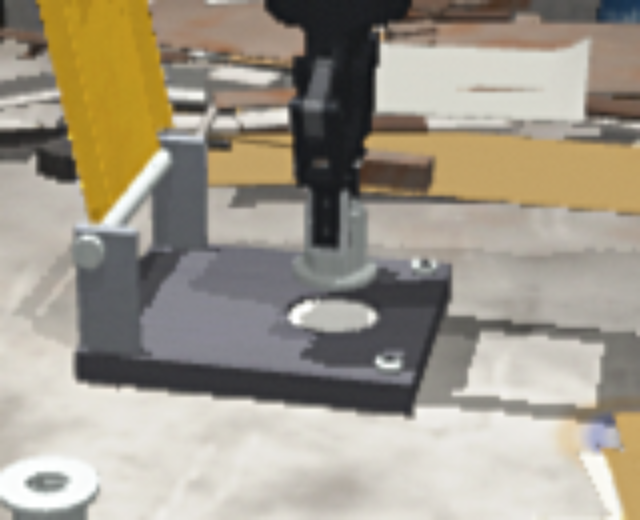

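The nut hangs over the pocket: flange centre at crop (335,270), pocket at (333,316). Their x agrees in the side view, and the top view gives y within about 1 mm. I'll lower it and watch the contact height.

```bash
python3 -m jog '{"offset":[[0,0.5,-10],[0,0.5,-18],[0,0.5,-21],[0,0.5,-23],[0,0.5,-25],[0,0.5,-27],[0,0.5,-28],[0,0.5,-28]],"twist":[[0,0,0],[0,0,0],[0,0,0],[0,0,0],[0,0,0],[0,0,0],[0,0,0],[0,0,0]],"jaw":[0.75,0.75,0.75,0.75,0.75,0.75,0.75,0.75]}' 50
python3 -c "
from h import *
print({k:np.round(v,4).tolist() for k,v in read_state().items() if k in('force','torque','tcp_pos')})"
```

```text
time_s: 5.05
tcp_pos: [0.4729, 0.0648, 0.1051]
eef_rot: [-2.259, -2.182, 0.002]
force: [-7.6, 0.6, 17.5]
width: 0.0288
{'tcp_pos': [0.4729, 0.0648, 0.1051], 'force': [-7.6352, 0.5898, 17.5006], 'torque': [0.0178, 1.258, -0.0532]}
```

Contact height is 0.1051 − 0.0921 = 13.0 mm, which is the pocket floor. A light x side load suggests the nut is touching the wall, so I'll ease off by 1 mm, release and rise.

```bash
python3 -m jog '{"offset":[[-1,0,1],[-1.5,0,1.5],[-1.5,0,1.5],[-1.5,0,1.5],[-1.5,0,1.5],[-1.5,0,1.5],[-1.5,0,4],[-1.5,0,20],[-1.5,0,60],[-1.5,0,100],[-1.5,0,140],[-20,50,180],[-40,100,200],[-40,140,200]],"twist":[[0,0,0],[0,0,0],[0,0,0],[0,0,0],[0,0,0],[0,0,0],[0,0,0],[0,0,0],[0,0,0],[0,0,0],[0,0,0],[0,0,0],[0,0,0],[0,0,0]],"jaw":[0.75,0.75,0.6,0.4,0.2,0,0,0,0,0,0,0,0,0]}' 50
cat > look.py <<'E'
import sys
from h import *
for n in("top","side"):
    f=grab_frame(n); save(f,sys.argv[1]+n+".png"); np.savez(sys.argv[1]+n+".npz",**f)
a=cv2.imread("pics/"+sys.argv[1]+"top.png")[130:310,340:520]; b=cv2.imread("pics/"+sys.argv[1]+"side.png")[110:270,260:420]
cv2.imwrite("pics/"+sys.argv[1]+".png",np.hstack([cv2.resize(a,(400,400)),cv2.resize(b,(400,400))]))
E
python3 look.py r5
python3 - <<'E'
from h import *
f=np.load("r5top.npz"); P=cloud(f); z=P[...,2]; q=P.reshape(-1,3)
n=q[(np.hypot(q[:,0]-.472,q[:,1]-.064)<.03)&(q[:,2]>.046)&(q[:,2]<.06)]
print(len(n),n.mean(0),n.min(0),n.max(0)); A=np.c_[n[:,:2],np.ones(len(n))]; print("tilt",np.linalg.lstsq(A,n[:,2],rcond=None)[0][:2])
E
```

```text
time_s: 6.45
tcp_pos: [0.4345, 0.1946, 0.3045]
eef_rot: [2.26, 2.178, 0.007]
force: [1.1, 0.3, -0.1]
width: 0.0851<stdin>:4: RuntimeWarning: Mean of empty slice.
  ret = um.true_divide(
Traceback (most recent call last):
ValueError: zero-size array to reduction operation minimum which has no identity
```

View pics/r5.png

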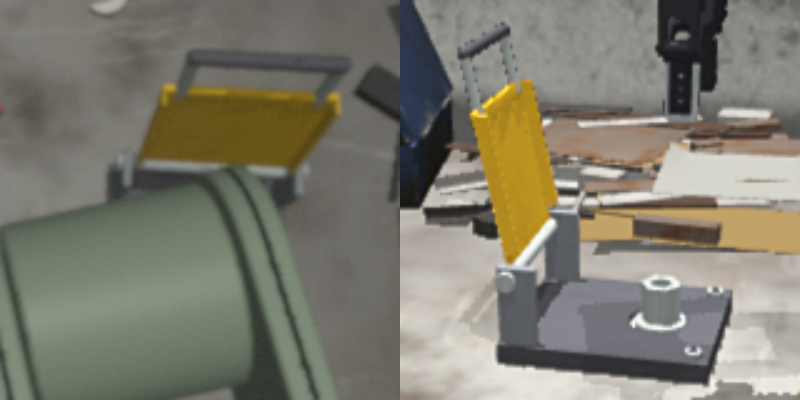

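The nut stands upright in the pocket (right panel, (660,300)), with the flange sunk inside the bright ring. The guard still leans back, with its bar at (485,40). Next I'll check the nut's height and tilt, and the bar's position.

Run:
```python
from h import *
f=np.load("r5side.npz"); P=cloud(f); q=P.reshape(-1,3)
n=q[(np.hypot(q[:,0]-.473,q[:,1]-.064)<.022)&(q[:,2]>.03)&(q[:,2]<.06)]
print("nut",len(n),n.min(0),n.max(0)); t=n[n[:,2]>.049]; print("top",len(t),np.median(t,0)); A=np.c_[t[:,:2]-t[:,:2].mean(0),np.ones(len(t))]; print("tilt",np.linalg.lstsq(A,t[:,2],rcond=None)[0])
for nm in("r5side","r5top","top1"):
    f=np.load(nm+".npz"); q=cloud(f); im=cv2.cvtColor(f["frame"],cv2.COLOR_RGB2HSV)
    m=(q[...,2]>.235)&(q[...,2]<.28)&(abs(q[...,0]-.62)<.04)&(abs(q[...,1]-.06)<.055)&(im[...,1]<90)
    b=q[m]; print(nm,"bar",len(b),np.median(b,0),np.percentile(b,2,0),np.percentile(b,98,0))
    if len(b)>20:
        z=b[b[:,2]>.25]; print("  slope x/y",np.polyfit(z[:,1],z[:,0],1))
```

```text
nut 210 [0.45637641 0.05169971 0.030228  ] [0.49045668 0.08430508 0.05400473]
top 79 [0.47205644 0.06982927 0.05189563]
tilt [-0.00034849 -0.02657692  0.05180842]
r5side bar 207 [0.62071176 0.07449428 0.25578791] [0.61531565 0.00954818 0.2358304 ] [0.62824226 0.11406775 0.26266778]
  slope x/y [0.05770444 0.61742642]
r5top bar 658 [0.62006824 0.05949657 0.26104283] [0.61374032 0.00681432 0.23813358] [0.62816091 0.1126215  0.26435579]
  slope x/y [0.03931343 0.61856579]
top1 bar 658 [0.61998997 0.05924828 0.2612105 ] [0.61331535 0.00696063 0.23874779] [0.62799898 0.11245728 0.26429564]
  slope x/y [0.04068932 0.6184501 ]
```

Nut checks: top at about 53 mm (13 + 40), tilt under 2°, so it is seated. The bar is at (0.6215, 0.060, 0.2565), giving q ≈ 1.75. I'll turn the jaws across the bar and move above it.

```bash
python3 -m jog '{"offset":[[0,0,40],[0,0,80],[0,0,96],[30,-20,96],[60,-45,96],[90,-65,96],[120,-85,96],[150,-110,96],[170,-125,96],[187,-135,96],[187,-135,96],[187,-135,96],[187,-135,96],[187,-135,96]],"twist":[[0,0,-0.14],[0,0,-0.28],[0,0,-0.42],[0,0,-0.56],[0,0,-0.7],[0,0,-0.84],[0,0,-0.98],[0,0,-1.12],[0,0,-1.26],[0,0,-1.4],[0,0,-1.574],[0,0,-1.574],[0,0,-1.574],[0,0,-1.574]],"jaw":[0,0,0,0,0,0,0,0,0,0,0,0,0,0]}' 30
python3 -c "
from h import *
s=read_state(); print(s['joint_positions'],rot(s['eef_rot']).round(3).tolist())"
```

```text
time_s: 7.95
tcp_pos: [0.6209, 0.0587, 0.397]
eef_rot: [3.141, -0.056, -0.001]
force: [-0.8, 0.4, -0.7]
width: 0.0852
[-4.43486787e-02  2.58033249e-01  1.28904439e+00 -8.99293453e-05
  1.59489434e+00 -8.56016406e-03] [[0.999, -0.036, -0.0], [-0.036, -0.999, -0.0], [-0.0, 0.0, -1.0]]
```

```bash
python3 -m jog '{"offset":[[0.5,1,-30],[0.5,1,-60],[0.5,1,-80],[0.5,1,-86],[0.5,1,-86],[0.5,1,-86],[0.5,1,-86],[0.5,1,-86],[0.5,1,-86],[0.5,1,-86],[0.5,1,-86],[0.5,1,-86],[0.5,1,-86],[0.5,1,-86],[0.5,1,-86]],"twist":[[0,0,0],[0,0,0],[0,0,0],[0,0,0],[0,0,0],[0,0,0],[0,0,0],[0,0,0],[0,0,0],[0,0,0],[0,0,0],[0,0,0],[0,0,0],[0,0,0],[0,0,0]],"jaw":[0,0,0,0,0,0.3,0.4,0.5,0.6,0.7,0.75,0.8,0.85,0.9,0.95]}' 30
python3 look.py r6
```

```text
time_s: 9.45
tcp_pos: [0.6219, 0.0597, 0.3112]
eef_rot: [-3.141, 0.06, -0.001]
force: [0.5, -0.2, -0.1]
width: 0.0108
```

View pics/r6.png

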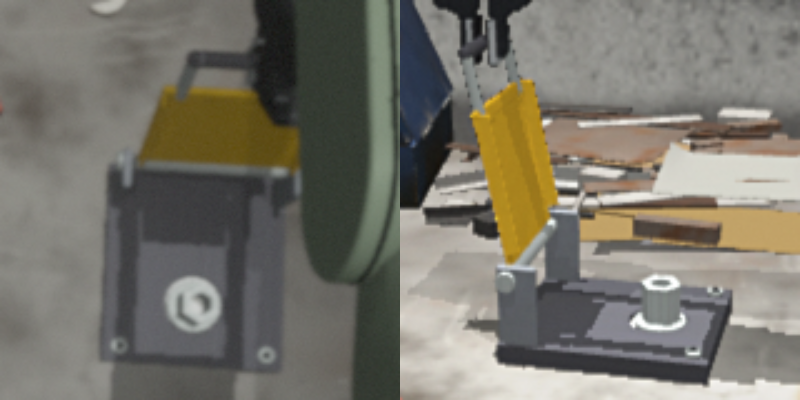

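The bar is held between the pads (right panel (485,45), opening 10.8 mm), and the nut sits centred in the pocket. Next I'll compute the arc.

```bash
cat > arc.py <<'E'
import sys
from h import *
# q0 th0 q1 th1 n : offsets in mm along the circle, yaw -0.04
q0,t0,q1,t1=map(float,sys.argv[1:5]); n=int(sys.argv[5]); c,s=np.cos(-.04),np.sin(-.04)
def tcp(q,t): return np.array([-185*np.cos(q)+54*np.sin(t),185*np.sin(q)+54*np.cos(t)])
for k in range(1,n+1):
    q=q0+(q1-q0)*k/n; t=t0+(t1-t0)*k/n; d=tcp(q,t)-tcp(q0,t0); print([round(float(x),1) for x in(d[0]*c,d[0]*s,d[1])],round((t-t0)*.04,3),round(t-t0,3),round(q,3))
E
python3 arc.py 1.753 0 1.25 -0.28 14
```

```text
[-7.6, 0.3, 1.1] -0.001 -0.02 1.717
[-15.3, 0.6, 1.9] -0.002 -0.04 1.681
[-23.0, 0.9, 2.5] -0.002 -0.06 1.645
[-30.7, 1.2, 2.8] -0.003 -0.08 1.609
[-38.4, 1.5, 2.8] -0.004 -0.1 1.573
[-46.1, 1.8, 2.6] -0.005 -0.12 1.537
[-53.8, 2.2, 2.1] -0.006 -0.14 1.502
[-61.5, 2.5, 1.3] -0.006 -0.16 1.466
[-69.2, 2.8, 0.3] -0.007 -0.18 1.43
[-76.8, 3.1, -0.9] -0.008 -0.2 1.394
[-84.3, 3.4, -2.4] -0.009 -0.22 1.358
[-91.9, 3.7, -4.2] -0.01 -0.24 1.322
[-99.3, 4.0, -6.2] -0.01 -0.26 1.286
[-106.7, 4.3, -8.5] -0.011 -0.28 1.25
```

```bash
python3 -m jog '{"offset":[[-7.6,0.3,1.1],[-15.3,0.6,1.9],[-23,0.9,2.5],[-30.7,1.2,2.8],[-38.4,1.5,2.8],[-46.1,1.8,2.6],[-53.8,2.2,2.1],[-61.5,2.5,1.3],[-69.2,2.8,0.3],[-76.8,3.1,-0.9],[-84.3,3.4,-2.4],[-91.9,3.7,-4.2],[-99.3,4,-6.2],[-106.7,4.3,-8.5],[-106.7,4.3,-8.5],[-106.7,4.3,-8.5]],"twist":[[-0.001,-0.02,0],[-0.002,-0.04,0],[-0.002,-0.06,0],[-0.003,-0.08,0],[-0.004,-0.1,0],[-0.005,-0.12,0],[-0.006,-0.14,0],[-0.006,-0.16,0],[-0.007,-0.18,0],[-0.008,-0.2,0],[-0.009,-0.22,0],[-0.009,-0.24,0],[-0.01,-0.26,0],[-0.011,-0.28,0],[-0.011,-0.28,0],[-0.011,-0.28,0]],"jaw":[0.95,0.95,0.95,0.95,0.95,0.95,0.95,0.95,0.95,0.95,0.95,0.95,0.95,0.95,0.95,0.95]}' 30
cat > ang.py <<'E'
from h import *
s=read_state(); Rm=rot(s["eef_rot"]); g=np.array(s["tcp_pos"])+.054*Rm[:,2]; d=g-[.588,.060,.075]; dx=d[0]*np.cos(.04)-d[1]*np.sin(.04)
print("bar",g.round(4),"r",np.hypot(dx,d[2]),"q",np.arctan2(d[2],-dx),"force",np.round(s["force"],1),"J",np.round(s["joint_positions"],2))
for n in("top","side"):
    f=grab_frame(n); save(f,f"ang{n}.png"); q=cloud(f); h=cv2.cvtColor(f["frame"],cv2.COLOR_RGB2HSV)
    m=(h[...,0]>18)&(h[...,0]<32)&(h[...,1]>130)&(f["range_z"]>0)&(q[...,2]>.07)&(abs(q[...,1]-.06)<.075)&(abs(q[...,0]-.53)<.15)
    p=q[m]
    if len(p)<50: continue
    px=p[:,0]*np.cos(.04)-p[:,1]*np.sin(.04); X=np.c_[px,p[:,2]]; X0=np.median(X,0); k=np.linalg.norm(X-X0,axis=1)<.2
    u=np.linalg.svd(X[k]-X[k].mean(0),full_matrices=False)[2][0]; u=u*np.sign(u[1]); print(n,k.sum(),"plate q",np.arctan2(u[1],-u[0]), "mean-hinge q", X[k].mean(0))
E
python3 ang.py
```

```text
time_s: 11.15
tcp_pos: [0.5154, 0.064, 0.3039]
eef_rot: [3.104, -0.059, 0.441]
force: [-1.6, -0.2, 6.0]
width: 0.0113
bar [0.5304 0.0634 0.252 ] r 0.18615240383651696 q 1.255608171767963 force [-1.6 -0.2  6. ] J [-0.04 -0.05  1.84  0.    1.07 -0.01]
top 376 plate q 1.2529481296050513 mean-hinge q [0.55638623 0.1613111 ]
side 903 plate q 1.260800091900744 mean-hinge q [0.5564564  0.15186825]
```

q is 1.255 by kinematics, and 1.253 and 1.261 from the plate in the two cameras. I'll continue to 45°.

```bash
python3 arc.py 1.252 -0.28 0.785 -0.55 14
```

```text
[-6.8, 0.3, -2.3] -0.001 -0.019 1.219
[-13.6, 0.5, -4.9] -0.002 -0.039 1.185
[-20.2, 0.8, -7.6] -0.002 -0.058 1.152
[-26.8, 1.1, -10.6] -0.003 -0.077 1.119
[-33.3, 1.3, -13.7] -0.004 -0.096 1.085
[-39.6, 1.6, -17.1] -0.005 -0.116 1.052
[-45.9, 1.8, -20.7] -0.005 -0.135 1.018
[-52.0, 2.1, -24.4] -0.006 -0.154 0.985
[-58.1, 2.3, -28.4] -0.007 -0.174 0.952
[-63.9, 2.6, -32.5] -0.008 -0.193 0.918
[-69.7, 2.8, -36.8] -0.008 -0.212 0.885
[-75.3, 3.0, -41.3] -0.009 -0.231 0.852
[-80.8, 3.2, -45.9] -0.01 -0.251 0.818
[-86.1, 3.4, -50.8] -0.011 -0.27 0.785
```

```bash
python3 -m jog '{"offset":[[-6.8,0.3,-2.3],[-13.6,0.5,-4.9],[-20.2,0.8,-7.6],[-26.8,1.1,-10.6],[-33.3,1.3,-13.7],[-39.6,1.6,-17.1],[-45.9,1.8,-20.7],[-52,2.1,-24.4],[-58.1,2.3,-28.4],[-63.9,2.6,-32.5],[-69.7,2.8,-36.8],[-75.3,3,-41.3],[-80.8,3.2,-45.9],[-86.1,3.4,-50.8],[-86.1,3.4,-50.8],[-86.1,3.4,-50.8],[-86.1,3.4,-50.8]],"twist":[[-0.001,-0.019,0],[-0.002,-0.039,0],[-0.002,-0.058,0],[-0.003,-0.077,0],[-0.004,-0.096,0],[-0.005,-0.116,0],[-0.005,-0.135,0],[-0.006,-0.154,0],[-0.007,-0.174,0],[-0.008,-0.193,0],[-0.008,-0.212,0],[-0.009,-0.231,0],[-0.01,-0.251,0],[-0.011,-0.27,0],[-0.011,-0.27,0],[-0.011,-0.27,0],[-0.011,-0.27,0]],"jaw":[0.95,0.95,0.95,0.95,0.95,0.95,0.95,0.95,0.95,0.95,0.95,0.95,0.95,0.95,0.95,0.95,0.95]}' 30
python3 ang.py; python3 look.py r7
```

```text
time_s: 12.95
tcp_pos: [0.4288, 0.0675, 0.2514]
eef_rot: [3.013, -0.057, 0.848]
force: [-0.8, 0.2, -1.2]
width: 0.0108
bar [0.4569 0.0664 0.2053] r 0.1849294944813169 q 0.7817520843219667 force [-0.8  0.2 -1.2] J [-0.05 -0.31  2.23  0.    0.68 -0.01]
top 3230 plate q 0.816579330524534 mean-hinge q [0.52838699 0.13300949]
side 576 plate q 0.7772211250406086 mean-hinge q [0.52863411 0.12866736]
```

View pics/r7.png

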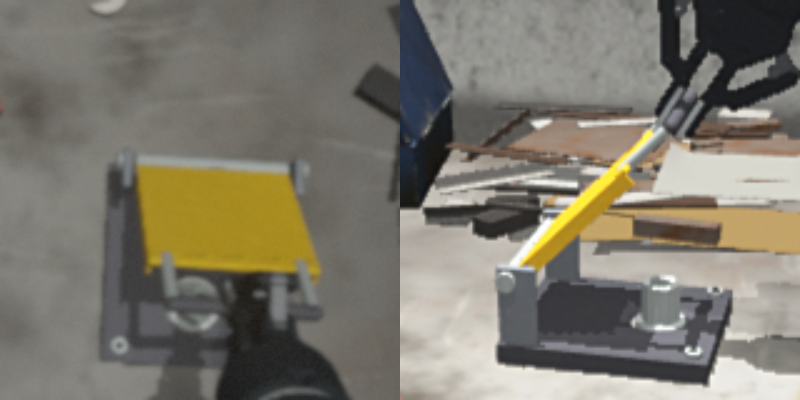

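The guard stands at about 45° with its bar in the pads (right panel (680,110)), and the nut is still upright in the pocket (660,300). I'll let it settle briefly, then hand in.

```bash
python3 -m jog '{"offset":[[0,0,0],[0,0,0],[0,0,0],[0,0,0],[0,0,0]],"twist":[[0,0,0],[0,0,0],[0,0,0],[0,0,0],[0,0,0]],"jaw":[0.95,0.95,0.95,0.95,0.95]}' 30
python3 ang.py; python3 -c "
from h import *
print(job_done())"
```

```text
time_s: 13.65
tcp_pos: [0.429, 0.0675, 0.2516]
eef_rot: [3.012, -0.057, 0.85]
force: [1.8, 0.8, -3.6]
width: 0.0108
bar [0.4572 0.0664 0.2056] r 0.18496831940902586 q 0.7840395922110475 force [ 1.8  0.8 -3.6] J [-0.05 -0.31  2.23  0.    0.68 -0.01]
top 3209 plate q 0.8201300575197221 mean-hinge q [0.5286109  0.13309131]
side 571 plate q 0.7768521970370693 mean-hinge q [0.52881161 0.12852701]
the job is handed in; nothing more can be done
None
```

The fixture is ready for your tack: nut_a is in the pocket, and the arm is holding the guard about 45° open by its handle bar. I handed the job in at about 13.7 s of the 54 s allowed.

- **Nut:** I set nut_a into the pocket flange down and let go of it while the guard still leaned back. Its top measured about 53 mm high, as it should for a seated nut, with a tilt under 2°. It pressed lightly on the pocket wall going in (about 8 N sideways). I eased off before releasing, and the later pictures show it upright in the pocket.
- **Guard:** I gripped the bar and lowered it slowly without letting go. The grip was still firm at the end, with a jaw opening of 10.8 mm on the 12 mm bar.
- **Angle:** The last three readings disagree slightly. The arm's own position gave 44.9°, the side camera 44.5° and the top camera 47.0°. I made no correction, because the bar's position and its 185.0 mm distance from the hinge agree with 45°.
- **Bystanders:** I never went near the tape measure or the welding magnet. I did not measure them again at the end.

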